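# Push the radio up the ramp onto its mounting tray

## Task

Push the olive radio, the one with the lit green screen, up the ramp onto the raised tray until it sits fully home against the back stop, square and centred in one of the two marked bays (the one straight ahead of it will do). Slide it, do not lift it off, and let go of it; leave the similar battery pack without a screen where it is.

Things in the scene. Friction and masses are not known exactly. Their poses are not given: they have to be found in the camera images.
- radio: Loose olive block 100 (its x) x 90 (y) x 50 mm high, 0.6-1 kg; lit green screen, grey keys, small black knob on top. Origin: centre of underside, z up. On the table, centre 70-100 mm short of the ramp's foot, in front of one bay (within 8 mm sideways), +x up the ramp within 7 degrees. Too wide for most grippers: push on its plain -x end face.
- battery: Loose olive battery pack of the radio's size, with ribs and two round brass contacts on top and no screen. Origin: centre of underside. Stands beside the radio in front of the other bay, with a gap of 20 to 65 mm between them. To be left alone.
- tray: Fixed tray. Origin: middle of ramp foot, table height; +x level, towards uphill, +y left, z up. Aluminium ramp x 0-70 mm, 290 mm wide, up to a flat dark deck 12 mm above the table; upright back stop, face at x = 200 mm, top 42 mm above table. Bays in yellow outline centred at y = +70 and -70 mm; a radio fully home has its centre at x = 150 mm. Cheeks at y = +-145 mm, 26 mm above table.
Things that resemble listed ones, but are neither listed nor needed, are in the scene too. Leave any brown or pink look-alike of the radio alone.

How it is judged (in metres and radians):
At the end, for the whole second after the job is handed in: The radio lies flat and at rest on the deck, its leading face within 15 mm of the back stop, its centre within 20 mm sideways of a bay's centre line, square to the tray within 10 degrees (x of radio in the frame of tray above 0.135 m and z of radio in the frame of tray between 0.008 and 0.017 m and (y of radio in the frame of tray between 0.05 and 0.09 m or y of radio in the frame of tray between -0.09 and -0.05 m) and angle between the x axis of radio and the x axis of tray, either way round below 0.175 rad and angle between radio's own z axis and vertical below 0.07 rad and linear speed of radio below 0.02 m/s); the robot touches nothing.
It fails at once if the radio is lifted more than 30 mm off the tray's deck (height (world z) of radio above 0.042 m).
It fails at once if the radio is tipped more than 35 degrees (angle between radio's own z axis and vertical above 0.61 rad).
It fails at once if the battery pack is moved more than 20 mm (distance of battery from where it was at the start of the episode above 0.02 m).
It also fails if it takes over 35 s, if anything falls off the work surface, if the arm or the gripper's body presses on something with over 40 N, if the wrist force passes 120 N, or if a joint passes its speed limit or range.

## Robot

A 6-joint arm with a two-finger parallel gripper is mounted at the origin on the work surface. World frame = base frame: x ahead of the robot, y to its left, z up, the work surface at z = 0. Lengths are in mm, angles in rad, forces in N, time in s.
With the tool pointing down it reaches from about 350 to 975 mm from the base axis. Payload 7.1 kg.
Tool frame: the origin (TCP) lies at the very end of the fingers, on their centre line; the grasp point (between the pads) lies 19 mm behind it (ctrl.pinch_z is the z of the grasp point in the tool frame, in mm); z points along the fingers, y is the direction in which the jaws open and shut (so a half turn about z gives the same grasp; the last joint's range is limited). The gripper opens to 88 mm and grips with 3 to 60 N. Pads are 20 mm wide; open, the fingers measure 115 mm over their backs; the gripper's body (75 mm by 178 mm) begins 61 mm behind the grasp point.
Start: joints at [-1.359, 0.423, 1.63, -0, 1.089, -0.019], TCP at [142.992, -608.406, 222.675] pointing down, gripper open.
Joint ranges: [-3, 3], [-0.9, 2.11], [0.09, 2.58], [-1.31, 4.45], [0.11, 2.69], [-2.54, 2.54]. Speed limits (rad/s): [2.39, 2.39, 3.01, 3.14, 3.14, 3.14].

## Interface

Orientations are given as a rotation vector (axis times angle).
In Python, from workcell import get_obs, optics, ctrl gives the robot as it stands.
- The arm moves only by the shell command python3 -m jog 'ROWS'. ROWS is a JSON object of lists of equal length, an entry for each row: "delta_rot": the turn, a rotation vector about the tool's x, y, z in rad, a list of three; "translation": the shift along the tool's x, y, z in mm, a list of three; "hand": the opening, from -1 (shut) to 1 (fully open). In form: {"delta_rot": [[rx, ry, rz], ...], "translation": [[x, y, z], ...], "hand": [hand, ...]}. A call has 1 to 5 rows; each row is the pose to reach, as a shift and turn from the pose commanded when the call began, along the tool's axes at that moment; what a row does not reach only later rows make up. A row lasts 1/10 s, in which the tool goes at most 50 mm and 8.59 degrees, less where a joint would pass 70% of its speed; a pose out of reach is approached as far as the arm can. A call with a gripper value outside its range is refused whole. The fingers move at their own pace and stop on an object; the grip force is fixed at half the most. Time passes only in rows, so rows that repeat a pose let the fingers close. It gives the time, the measured TCP pose, the force and the opening at its end, in the units of the state.
- get_obs(): the state, without advancing time (a new reading comes with each control period).
- optics.get_image(name): name is "scene" or "side" or "wrist"; returns the picture (384x512x3 uint8, red, green, blue); there is no depth.
- optics.calibration(name): a dict with "intrinsics" (3x3 intrinsics, pixels), "cam_to_world" (4x4, takes a point from camera to world coordinates). Camera axes: x right, y up, looking along -z (the intrinsics and any distortion apply to the point x, -y, -z); pixel columns grow to the right and rows downward; lengths in mm; the calibration is good to about 2 mm. A picture is of the moment at which its call begins: read the wrist's pose just before it. calibration takes no time and is no camera call; for the wrist camera it gives the pose at the moment of the call.
- ctrl.close_job(): hands the job in, once; it reports no verdict.
The state is a dict: "t": time; "qpos": joint angles; "qvel": joint speeds; "joint_torque": joint torques, N m; "ee_pos": TCP position; "orientation": TCP orientation; "ft_force": force on the tool from outside, world axes, zero at the start; "moment": the same for the moment, N m; "width": finger opening in mm.
Only numpy, scipy, OpenCV 4.12 (cv2) and the standard library are available. Lean on these libraries where they do the work, as an engineer would, in place of code of your own. Each camera call takes 0.05 s, during which the arm holds its last target. There are 200 camera calls.

## Working session

There is one attempt and no reset: what is moved stays moved. The work goes in short steps, Python scripts to look and compute and a shell command to move; the robot and the scene stay as the last step left them, time stands still between calls to the robot, and variables do not carry over. Pictures are saved under pics/ and viewed, about 8 in all and at most 12, crops included, and the job is handed in when it is done.

```bash
mkdir -p pics
python3 - <<'E'
from workcell import get_obs, optics, ctrl
import cv2,numpy as np
for n in("scene","side"):
    cv2.imwrite(f"pics/{n}0.png",optics.get_image(n)[:,:,::-1]); c=optics.calibration(n); print(n,np.round(c["intrinsics"],1).tolist(),np.round(c["cam_to_world"],3).tolist(),[k for k in c])
o=get_obs();print({k:np.round(v,3).tolist() for k,v in o.items()},ctrl.pinch_z)
E
```

```text
scene [[371.1, 0.0, 252.4], [0.0, 371.1, 192.8], [0.0, 0.0, 1.0]] [[-0.36, -0.77, 0.527, 914.434], [0.933, -0.299, 0.2, -1.234], [0.004, 0.564, 0.826, 576.905], [0.0, 0.0, 0.0, 1.0]] ['intrinsics', 'cam_to_world']
side [[371.6, 0.0, 253.1], [0.0, 371.6, 190.6], [0.0, 0.0, 1.0]] [[0.956, 0.192, -0.221, 446.358], [-0.293, 0.598, -0.747, -569.16], [-0.011, 0.779, 0.627, 450.06], [0.0, 0.0, 0.0, 1.0]] ['intrinsics', 'cam_to_world']
{'t': 0.1, 'qpos': [-1.359, 0.424, 1.631, 0.0, 1.089, -0.019], 'qvel': [0.001, 0.001, -0.002, 0.002, -0.001, 0.0], 'joint_torque': [0.001, -54.561, -27.432, 0.065, 0.019, -0.0], 'ee_pos': [142.874, -607.926, 221.979], 'orientation': [-3.119, -0.361, 0.0], 'ft_force': [-0.135, -0.012, 0.146], 'moment': [-0.008, 0.04, 0.041], 'width': 88.257} -18.700000000000003
```

View pics/scene0.png

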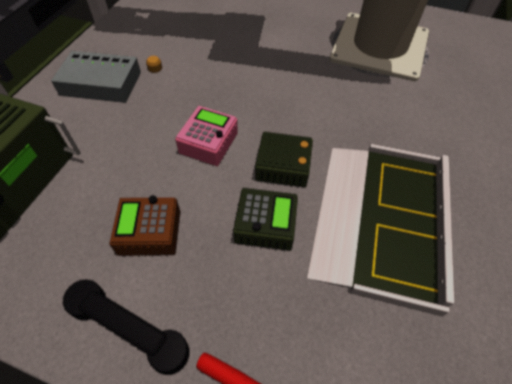

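View pics/side0.png

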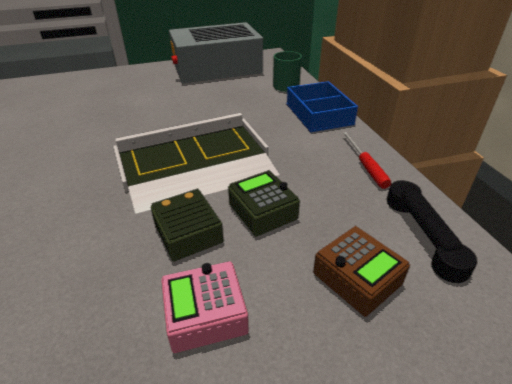

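The scene view shows the olive radio at about (265,218), with its screen at (283,212) facing the tray. The battery is at (285,157) and the ramp foot runs from (332,150) to (312,278). In the side view the radio is at (263,200) and the battery at (187,222). Next I measure these.

```bash
cat > h.py <<'E'
import cv2,numpy as np
from workcell import get_obs, optics, ctrl
def ray(n,p):
    c=optics.calibration(n);K=c["intrinsics"];T=np.array(c["cam_to_world"])
    d=np.linalg.solve(np.array(K),[p[0],p[1],1.]);return T[:3,3],T[:3,:3]@(d*[1,-1,-1])
def plane(n,p,z):
    o,d=ray(n,p);return o+d*(z-o[2])/d[2]
def tri(a,pa,b,pb):
    o1,d1=ray(a,pa);o2,d2=ray(b,pb);s=np.linalg.lstsq(np.c_[d1,-d2],o2-o1,rcond=None)[0]
    p,q=o1+d1*s[0],o2+d2*s[1];return (p+q)/2,np.linalg.norm(p-q)
def blobs(img,kind):  # img RGB
    h=cv2.cvtColor(img,cv2.COLOR_RGB2HSV)
    lo,hi={"green":((45,170,120),(75,255,255)),"yellow":((20,140,90),(32,255,255))}[kind]
    m=cv2.inRange(h,lo,hi);cs,_=cv2.findContours(m,cv2.RETR_EXTERNAL,cv2.CHAIN_APPROX_NONE)
    return [c for c in cs if cv2.contourArea(c)>60]
E
python3 - <<'E'
from h import *
np.set_printoptions(precision=1,suppress=True)
C={}
for n in("scene","side"):
    im=cv2.imread(f"pics/{n}0.png")[:,:,::-1].copy()
    for k,z in(("green",50),("yellow",12)):
        for c in blobs(im,k):
            q=cv2.approxPolyDP(cv2.convexHull(c),4,True)[:,0]
            M=cv2.moments(cv2.convexHull(c));m=(M["m10"]/M["m00"],M["m01"]/M["m00"])
            w=np.array([plane(n,p,z)[:2] for p in c[:,0]],np.float32)
            r=cv2.minAreaRect(w)
            print(n,k,np.array(m),"world",plane(n,m,z)[:2],"rect",np.array(r[0]),np.array(r[1]),round(r[2],1),"px",q.tolist())
x=cv2.imread("pics/scene0.png")[120:260,220:350];y=cv2.imread("pics/side0.png")[150:265,130:310]
cv2.imwrite("pics/c1.png",np.vstack([cv2.resize(x,(520,560),interpolation=3)]))
cv2.imwrite("pics/c2.png",cv2.resize(y,(720,460),interpolation=3))
E
```

```text
scene green [127.1 218.6] world [ 700.2 -301.6] rect [ 699.5 -301.9] [55.3 24.5] 22.0 px [[136, 204], [132, 231], [118, 233], [123, 205]]
scene green [281.2 212.5] world [597.9 -69.9] rect [596.7 -70.2] [57.  24.2] 13.1 px [[289, 199], [287, 226], [274, 226], [276, 198]]
scene green [211.7 117.3] world [ 437.4 -270. ] rect [ 437.5 -270.3] [57.  24.5] 88.7 px [[198, 115], [203, 110], [226, 118], [218, 124]]
scene yellow [403.9 256.9] world [583.  141.5] rect [579.9 140.4] [102.   99.4] 6.2 px [[377, 223], [434, 237], [435, 290], [372, 276]]
scene yellow [406.5 189.4] world [443.2 126.3] rect [440.4 125.5] [102.5  98.9] 6.1 px [[382, 163], [433, 173], [434, 216], [378, 204]]
side green [182.2 297.4] world [ 438.7 -272. ] rect [ 438.8 -270.4] [56.4 24.8] 88.4 px [[189, 278], [194, 313], [175, 317], [171, 281]]
side green [377.1 266.8] world [ 699.7 -302.8] rect [ 700.7 -302.2] [57.  24.8] 21.9 px [[396, 261], [372, 282], [358, 272], [382, 252]]
side green [255.1 181.9] world [598.  -70.9] rect [598.3 -70.6] [56.8 25.1] 12.7 px [[272, 180], [246, 190], [239, 184], [264, 174]]
side yellow [157.6 157.7] world [440.5 120.6] rect [441.5 123.8] [101.3 101.4] 5.9 px [[176, 141], [185, 164], [138, 174], [131, 150]]
side yellow [220.4 143.3] world [580.4 135.6] rect [581.1 138.6] [102.4 101.5] 6.5 px [[249, 148], [205, 158], [193, 137], [233, 128]]
```

View pics/c1.png

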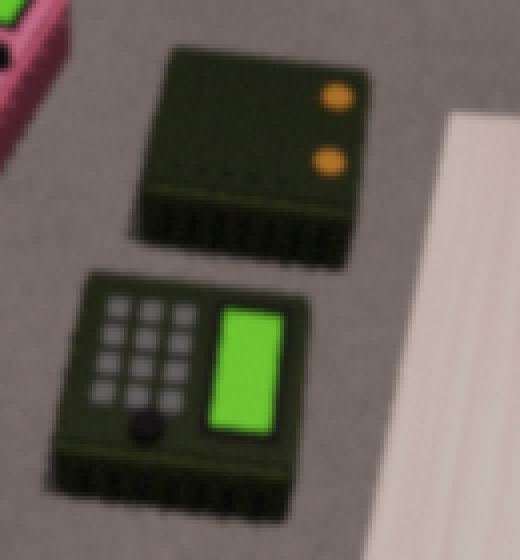

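View pics/c2.png

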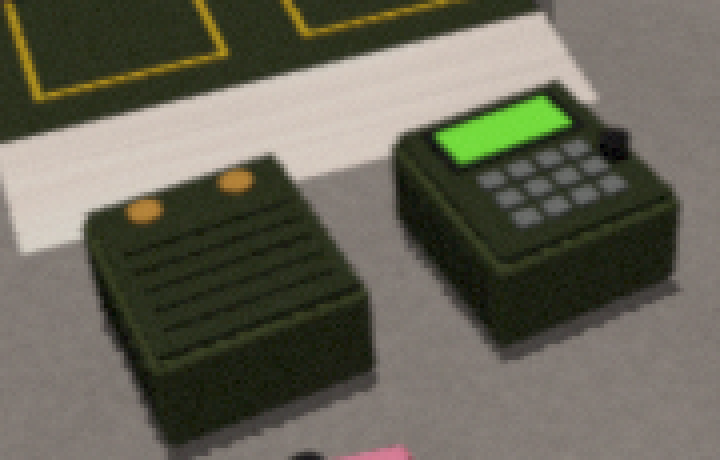

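The crops give the radio's top-face corners: scene crop (88,272), (312,297), (296,462), (58,443) and side crop (397,143), (555,85), (678,200), (503,262). I'll use these for its centre and heights.

```bash
cat >> h.py <<'E'
b1=np.array([580.5,139.5]);b2=np.array([441,124.6])
ty=(b2-b1)/np.linalg.norm(b2-b1);tx=np.array([ty[1],-ty[0]]);t0=(b1+b2)/2-150*tx
def T(p): d=np.asarray(p)[:2]-t0;return np.array([d@tx,d@ty])
E
python3 - <<'E'
from h import *
np.set_printoptions(precision=1,suppress=True)
for a,b in(((281.2,212.5),(255.1,181.9)),((403.9,256.9),(220.4,143.3)),((406.5,189.4),(157.6,157.7))): print("tri",*tri("scene",a,"side",b))
S=np.array([(88,272),(312,297),(296,462),(58,443)])/4+[220,120];D=np.array([(397,143),(555,85),(678,200),(503,262)])/4+[130,150]
for n,Q in(("scene",S),("side",D)):
    w=np.array([plane(n,p,48)[:2] for p in Q]);print(n,w.tolist(),"c",w.mean(0),"tray",T(w.mean(0)), "rect",cv2.minAreaRect(w.astype(np.float32)))
print("screen tray",T((597.5,-70.4)),"foot",t0,tx,np.degrees(np.arctan2(tx[1],tx[0])))
# ramp foot check
for p in((332,149),(310,279)): print(T(plane("scene",p,0)))
E
```

```text
tri [597.9 -70.1  49.7] 0.5267191938861439
tri [581.3 142.1   8.4] 0.9627857488043846
tri [440.2 127.1   8. ] 0.5283018390481745
scene [[574.0679594353835, -149.66449406482948], [551.3445378724377, -54.87366405787963], [630.0511311045263, -37.32507775082883], [656.5330905514736, -129.41552696818738]] c [603.  -92.8] tray [-83.4 -67.8] rect ((603.678466796875, -92.20851135253906), (84.91478729248047, 97.47493743896484), 13.795793533325195)
side [[552.2123039181945, -64.96402346482728], [632.1770994007455, -45.217952480366876], [654.5119698656978, -138.294883465581], [573.6361471882162, -152.4282372386541]] c [ 603.1 -100.2] tray [-90.8 -67.2] rect ((603.298828125, -101.36580657958984), (82.36497497558594, 95.71916198730469), 13.49362564086914)
screen tray [-60.5 -64.8] foot [526.7 -17.1] [-0.1  1. ] 96.09665006926497
[  4.3 141.1]
[   9.2 -145.8]
```

```bash
python3 -m jog '{"delta_rot":[[0,0,-0.11],[0,0,-0.22],[0,0,-0.33],[0,0,-0.44],[0,0,-0.55]],"translation":[[40,-22,5],[80,-44,10],[120,-66,15],[160,-88,20],[200,-110,25]],"hand":[0.1,0.1,0.1,0.1,0.1]}'
cat > g.py <<'E'
# usage: g.py x y z yawdeg tiltdeg : shift/turn in current tool axes to reach target
import sys;from h import *
from scipy.spatial.transform import Rotation as R
x,y,z,yaw,tilt=map(float,sys.argv[1:])
o=get_obs();A=R.from_rotvec(o["orientation"])
B=R.from_euler("z",yaw,degrees=True)*R.from_euler("x",180,degrees=True)*R.from_euler("y",tilt,degrees=True)
np.set_printoptions(precision=3,suppress=True)
print("t",o["t"],"tcp",o["ee_pos"],"trayXY",T(o["ee_pos"]),"F",o["ft_force"],"w",o["width"])
print("q",np.array(o["qpos"]),"toolX",A.apply([1,0,0]),"toolZ",A.apply([0,0,1]))
print("shift",A.inv().apply(np.array([x,y,z])-o["ee_pos"]),"turn",(A.inv()*B).as_rotvec(),"goal toolX,Z",B.apply([1,0,0]),B.apply([0,0,1]))
E
python3 g.py 622 -179 140 103 0
```

```text
t: 0.6
ee_pos: [313.4, -454.0, 197.3]
orientation: [-2.902, -1.201, 0.0]
ft_force: [1.4, 0.1, 0.3]
width: 51.5
t 0.6 tcp [ 313.43  -454.032  197.257] trayXY [-411.811  258.45 ] F [1.386 0.128 0.329] w 51.47716724861281
q [-0.988  0.349  1.814  0.     0.98  -0.202] toolX [0.707 0.707 0.   ] toolZ [-0.  0. -1.]
shift [412.671  23.571  57.301] turn [-0.    -0.    -1.013] goal toolX,Z [-0.225  0.974  0.   ] [ 0.  0. -1.]
```

```bash
python3 -m jog '{"delta_rot":[[0,0,-0.11],[0,0,-0.22],[0,0,-0.33],[0,0,-0.44],[0,0,-0.55]],"translation":[[45,3,6],[90,6,12],[135,8,18],[180,10,24],[225,13,30]],"hand":[0.1,0.1,0.1,0.1,0.1]}'
python3 g.py 622 -182 100 103 8
```

```text
t: 1.1
ee_pos: [482.5, -304.8, 167.2]
orientation: [-2.466, -1.945, 0.0]
ft_force: [0.8, 0.1, -0.3]
width: 48.3
t 1.1 tcp [ 482.454 -304.798  167.227] trayXY [-281.372   74.532] F [ 0.792  0.123 -0.267] w 48.25485912409242
q [-0.584  0.415  1.793 -0.     0.934 -0.349] toolX [0.233 0.972 0.   ] toolZ [-0.  0. -1.]
shift [151.94  107.104  67.192] turn [ 0.032  0.137 -0.461] goal toolX,Z [-0.223  0.965  0.139] [-0.031  0.136 -0.99 ]
```

```bash
python3 -m jog '{"delta_rot":[[0.01,0.03,-0.1],[0.015,0.06,-0.2],[0.02,0.09,-0.3],[0.03,0.12,-0.4],[0.032,0.137,-0.461]],"translation":[[30,22,8],[62,44,20],[94,66,35],[126,88,50],[152,107,67]],"hand":[0.1,0.1,0.1,0.1,0.1]}'
python3 g.py 622 -182 22 103 8
python3 -c "
from h import *
cv2.imwrite('pics/side1.png',optics.get_image('side')[:,:,::-1])"
```

```text
t: 1.6
ee_pos: [623.0, -182.9, 99.9]
orientation: [-1.887, -2.37, -0.134]
ft_force: [0.5, -0.3, 0.2]
width: 48.4
t 1.6 tcp [ 622.982 -182.875   99.899] trayXY [-175.064  -78.151] F [ 0.538 -0.318  0.165] w 48.39737446442356
q [-0.36   0.638  1.592  0.14   0.994 -0.667] toolX [-0.222  0.965  0.14 ] toolZ [-0.031  0.137 -0.99 ]
shift [-9.843 -0.815 77.281] turn [ 0.001 -0.001 -0.001] goal toolX,Z [-0.223  0.965  0.139] [-0.031  0.136 -0.99 ]
```

View pics/side1.png

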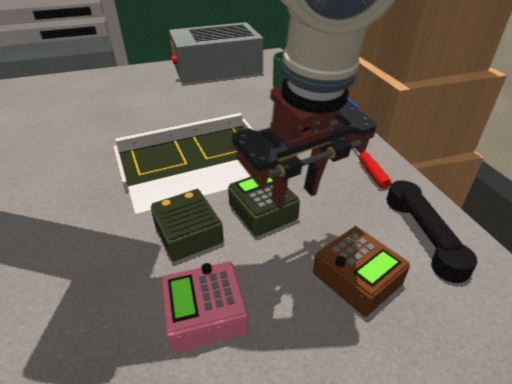

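The gripper hangs behind the radio at (300,190), clear of everything. I'll lower it.

```bash
python3 -m jog '{"delta_rot":[[0,0,0],[0,0,0],[0,0,0],[0,0,0]],"translation":[[-5,-1,30],[-10,-1,60],[-10,-1,76],[-10,-1,76]],"hand":[0.1,0.1,0.1,0.1]}'
python3 g.py 616.5 -155 24 103 8
python3 -c "
from h import *
cv2.imwrite('pics/side2.png',cv2.resize(optics.get_image('side')[110:270,130:350,::-1],(770,560)))"
```

```text
t: 2.05
ee_pos: [618.3, -182.9, 21.5]
orientation: [-1.89, -2.362, -0.13]
ft_force: [-0.2, 0.3, 1.1]
width: 48.2
t 2.05 tcp [ 618.302 -182.891   21.457] trayXY [-174.582  -73.495] F [-0.183  0.327  1.125] w 48.236093190475046
q [-0.362  0.744  1.615  0.152  0.87  -0.687] toolX [-0.217  0.966  0.142] toolZ [-0.035  0.137 -0.99 ]
shift [27.689  4.362  1.381] turn [-0.003 -0.003 -0.006] goal toolX,Z [-0.223  0.965  0.139] [-0.031  0.136 -0.99 ]
```

View pics/side2.png

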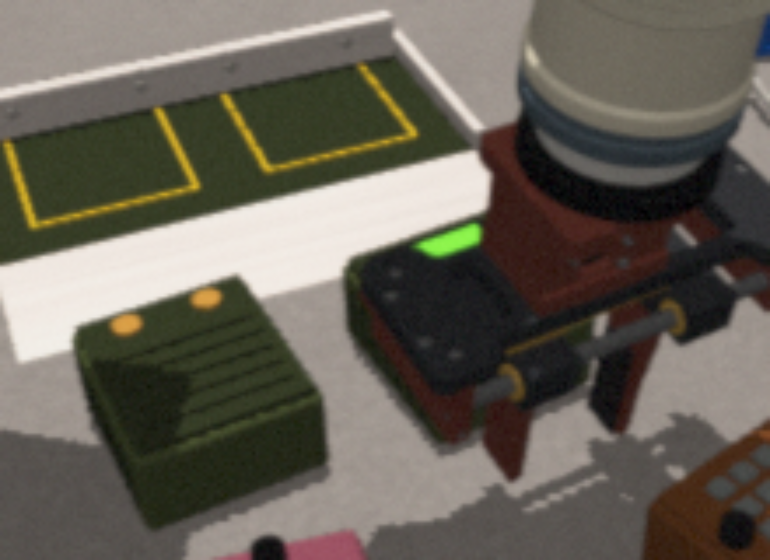

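```bash
python3 -m jog '{"delta_rot":[[0,0,0],[0,0,0],[0,0,0],[0,0,0],[0,0,0]],"translation":[[6,2,0],[12,4,0],[18,4,1],[24,4,2],[30,4,3]],"hand":[0.1,0.1,0.1,0.1,0.1]}'
python3 g.py 610 -95 25 96 8
```

```text
t: 2.6
ee_pos: [617.9, -153.1, 25.8]
orientation: [-1.892, -2.368, -0.133]
ft_force: [1.1, -5.0, 2.1]
width: 48.2
t 2.6 tcp [ 617.905 -153.094   25.762] trayXY [-144.912  -76.265] F [ 1.092 -5.014  2.069] w 48.21618336723052
q [-0.319  0.725  1.644  0.159  0.85  -0.651] toolX [-0.218  0.966  0.138] toolZ [-0.03   0.135 -0.99 ]
shift [57.741  5.089  8.833] turn [-0.015  0.001  0.116] goal toolX,Z [-0.104  0.985  0.139] [-0.015  0.138 -0.99 ]
```

```bash
python3 -m jog '{"delta_rot":[[0,0,0.015],[0,0,0.03],[0,0,0.045],[-0.005,0,0.06],[-0.007,0,0.075]],"translation":[[8,0,1],[16,0,2],[24,0,3.5],[32,0,5],[40,0,6]],"hand":[0.1,0.1,0.1,0.1,0.1]}'
python3 g.py 601 -54.4 26 96 8
```

```text
t: 3.1
ee_pos: [608.9, -113.7, 25.0]
orientation: [-1.983, -2.293, -0.135]
ft_force: [-0.1, -4.9, 2.3]
width: 48.4
t 3.1 tcp [ 608.898 -113.695   25.015] trayXY [-104.779  -71.493] F [-0.074 -4.913  2.29 ] w 48.36093134965905
q [-0.267  0.704  1.695  0.175  0.808 -0.537] toolX [-0.143  0.98   0.138] toolZ [-0.023  0.137 -0.99 ]
shift [59.374  0.756  7.305] turn [-0.008  0.001  0.04 ] goal toolX,Z [-0.104  0.985  0.139] [-0.015  0.138 -0.99 ]
```

```bash
python3 -m jog '{"delta_rot":[[0,0,0.015],[0,0,0.03],[-0.005,0,0.04],[-0.008,0,0.04],[-0.008,0,0.04]],"translation":[[10,0,1],[20,0,2],[30,0.3,3],[40,0.5,4.5],[50,0.7,6]],"hand":[0.1,0.1,0.1,0.1,0.1]}'
python3 g.py 595 0 28 96 8
python3 -c "
from h import *
cv2.imwrite('pics/scene2.png',cv2.resize(optics.get_image('scene')[100:310,210:470,::-1],(780,630))[:600])"
```

```text
t: 3.6
ee_pos: [601.7, -63.1, 25.6]
orientation: [-2.029, -2.256, -0.14]
ft_force: [-0.7, -2.8, -2.5]
width: 48.4
t 3.6 tcp [601.667 -63.105  25.55 ] trayXY [-53.707 -69.677] F [-0.73  -2.834 -2.463] w 48.43092885639883
q [-0.192  0.684  1.741  0.192  0.768 -0.44 ] toolX [-0.105  0.985  0.139] toolZ [-0.016  0.138 -0.99 ]
shift [63.18   0.041  6.401] turn [-0.002  0.     0.001] goal toolX,Z [-0.104  0.985  0.139] [-0.015  0.138 -0.99 ]
```

View pics/scene2.png

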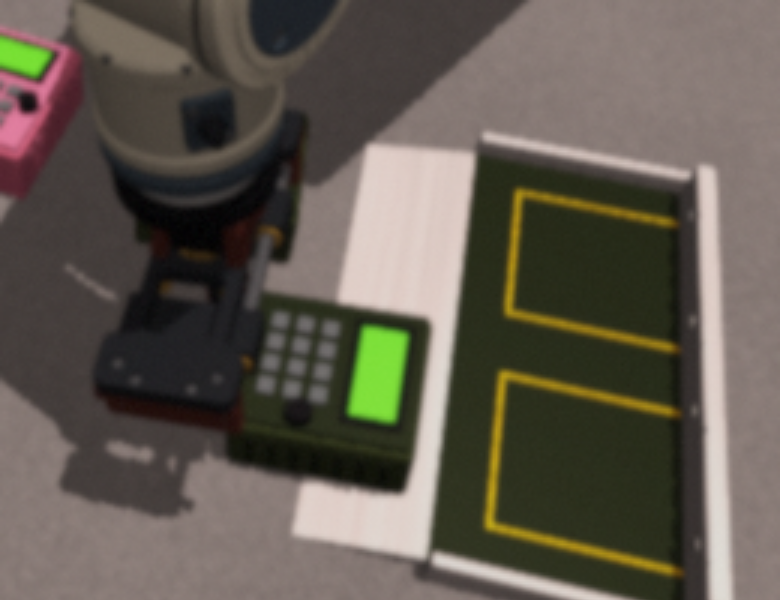

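The radio is on the ramp, square, with its screen at crop (378,375) in line with the lower bay. I'll keep pushing straight.

```bash
python3 -m jog '{"delta_rot":[[0,0,0],[0,0,0],[0,0,0],[0,0,0],[0,0,0]],"translation":[[10,0,1],[20,0,2],[30,0,3],[40,0,4],[50,0,5]],"hand":[0.1,0.1,0.1,0.1,0.1]}'
python3 - <<'E'
from h import *
im=optics.get_image("scene")
for c in blobs(im,"green"):
    w=np.array([plane("scene",p,62)[:2] for p in c[:,0]],np.float32);r=cv2.minAreaRect(w);print(T(r[0]),r[1],r[2])
E
python3 g.py 590 50 29 96 8
```

```text
t: 4.15
ee_pos: [597.1, -13.6, 28.1]
orientation: [-2.03, -2.257, -0.141]
ft_force: [-0.3, -5.6, 0.7]
width: 48.2
[ 78.05355012 -67.08606672] (59.02605438232422, 25.963125228881836) 6.10831356048584
[-295.54851024 -146.2297519 ] (55.73830795288086, 24.808059692382812) 21.389904022216797
[-237.13705768  103.91019082] (56.28200149536133, 24.466768264770508) 88.3139419555664
t 4.2 tcp [596.758 -12.165  28.171] trayXY [ -2.534 -70.205] F [ 0.235  0.465 -1.015] w 48.69089527270116
q [-0.111  0.668  1.769  0.202  0.746 -0.368] toolX [-0.105  0.985  0.139] toolZ [-0.016  0.138 -0.99 ]
shift [62.037 -0.128  7.893] turn [-0.001 -0.     0.001] goal toolX,Z [-0.104  0.985  0.139] [-0.015  0.138 -0.99 ]
```

```bash
python3 -m jog '{"delta_rot":[[0,0,0],[0,0,0],[0,0,0],[0,0,0],[0,0,0]],"translation":[[10,0,1.2],[20,0,2.5],[30,0,4],[40,0,5],[50,0,6]],"hand":[0.1,0.1,0.1,0.1,0.1]}'
python3 -m jog '{"delta_rot":[[0,0,0],[0,0,0],[0,0,0],[0,0,0],[0,0,0]],"translation":[[5,0,0.7],[10,0,1.4],[15,0,2],[20,0,2.8],[25,0,3.5]],"hand":[0.1,0.1,0.1,0.1,0.1]}'
python3 - <<'E'
from h import *
for n in("scene","side"):
  for c in blobs(optics.get_image(n),"green"):
    w=np.array([plane(n,p,62)[:2] for p in c[:,0]],np.float32);r=cv2.minAreaRect(w)
    if T(r[0])[0]>0: print(n,T(r[0]),r[1],r[2])
E
python3 g.py 587 80 29 96 8
```

```text
t: 4.7
ee_pos: [591.5, 36.5, 28.9]
orientation: [-2.029, -2.256, -0.141]
ft_force: [0.7, -2.8, -0.5]
width: 48.7
t: 5.2
ee_pos: [588.9, 61.2, 28.8]
orientation: [-2.029, -2.256, -0.14]
ft_force: [0.3, -3.3, 1.8]
width: 48.4
scene [157.34034919 -67.90541136] (57.573341369628906, 24.5233211517334) 6.203424453735352
t 5.3 tcp [588.767  61.738  28.824] trayXY [ 71.8   -70.108] F [1.029 0.415 0.154] w 48.35680490558179
q [ 0.012  0.657  1.792  0.212  0.718 -0.256] toolX [-0.105  0.985  0.139] toolZ [-0.016  0.138 -0.99 ]
shift [18.192  0.174  2.381] turn [-0.001 -0.     0.001] goal toolX,Z [-0.104  0.985  0.139] [-0.015  0.138 -0.99 ]
```

```bash
python3 -m jog '{"delta_rot":[[0,0,0],[0,0,0],[0,0,0],[0,0,0],[0,0,0]],"translation":[[3.5,0,0.5],[7,0,1],[10,0,1.4],[12.5,0,1.7],[15,0,2]],"hand":[0.1,0.1,0.1,0.1,0.1]}'
python3 -m jog '{"delta_rot":[[0,0,0]],"translation":[[2,0,0.3]],"hand":[0.1]}'
python3 -m jog '{"delta_rot":[[0,0,0]],"translation":[[2,0,0.3]],"hand":[0.1]}'
```

```text
t: 5.8
ee_pos: [587.2, 76.2, 28.9]
orientation: [-2.029, -2.256, -0.14]
ft_force: [0.0, -3.6, -0.2]
width: 48.3
t: 5.9
ee_pos: [587.0, 78.2, 28.8]
orientation: [-2.029, -2.256, -0.14]
ft_force: [-0.0, -3.4, -0.1]
width: 48.2
t: 6.0
ee_pos: [586.8, 80.2, 28.8]
orientation: [-2.029, -2.256, -0.14]
ft_force: [0.4, -3.1, -0.5]
width: 48.0
```

```bash
for i in 1 2; do python3 -m jog '{"delta_rot":[[0,0,0]],"translation":[[1.5,0,0.2]],"hand":[0.1]}' | grep -E 'ee|ft'; done; python3 -m jog '{"delta_rot":[[0,0,0]],"translation":[[1,0,0.2]],"hand":[0.1]}'| grep -E 'ee|ft'
python3 - <<'E'
from h import *
for n in("scene","side"):
  for c in blobs(optics.get_image(n),"green"):
    w=np.array([plane(n,p,62)[:2] for p in c[:,0]],np.float32);r=cv2.minAreaRect(w)
    if T(r[0])[0]>0: print(n,T(r[0]),r[1],r[2])
E
python3 g.py 587 80 29 96 8
```

```text
ee_pos: [586.6, 81.7, 28.8]
ft_force: [-0.1, -2.3, 0.2]
ee_pos: [586.5, 82.7, 28.8]
ft_force: [0.6, -12.5, 1.1]
ee_pos: [586.6, 82.8, 28.8]
ft_force: [0.2, -15.1, 3.2]
scene [179.30322832 -67.76411683] (57.576107025146484, 25.084794998168945) 4.987298011779785
t 6.4 tcp [586.547  82.674  28.85 ] trayXY [ 92.853 -70.124] F [  0.175 -10.351   0.898] w 48.145312016477384
q [ 0.048  0.656  1.795  0.211  0.711 -0.22 ] toolX [-0.105  0.985  0.137] toolZ [-0.015  0.136 -0.991]
shift [-2.661  0.166 -0.519] turn [-0.001  0.002  0.002] goal toolX,Z [-0.104  0.985  0.139] [-0.015  0.138 -0.99 ]
```

The push force jumped from 2 to 15 N and the motion stalled, so the radio is against the stop. I'll back off, rise and look.

```bash
python3 -m jog '{"delta_rot":[[0,0,0],[0,0,0],[0,0,0],[0,0,0],[0,0,0]],"translation":[[-5,0,-0.8],[-15,0,-3],[-30,0,-10],[-50,0,-30],[-70,0,-60]],"hand":[0.1,0.1,0.1,0.1,0.1]}'
python3 -m jog '{"delta_rot":[[0,0,0],[0,0,0],[0,0,0],[0,0,0],[0,0,0]],"translation":[[-30,0,-30],[-60,0,-60],[-90,0,-90],[-90,0,-90],[-90,0,-90]],"hand":[0.1,0.1,0.1,0.1,0.1]}'
python3 - <<'E'
from h import *
for n in("scene","side"):
  im=optics.get_image(n);cv2.imwrite(f"pics/{n}9.png",im[:,:,::-1])
  for c in blobs(im,"green"):
    w=np.array([plane(n,p,62)[:2] for p in c[:,0]],np.float32);r=cv2.minAreaRect(w)
    if T(r[0])[0]>0: print(n,T(r[0]),r[1],r[2])
a=cv2.imread("pics/scene9.png")[100:310,210:470];b=cv2.imread("pics/side9.png")[100:310,100:360]
cv2.imwrite("pics/fin.png",cv2.resize(np.hstack([a,b]),(800,323)))
E
```

```text
t: 6.9
ee_pos: [593.6, 5.6, 78.1]
orientation: [-2.027, -2.254, -0.138]
ft_force: [0.6, -0.1, -0.3]
width: 48.3
t: 7.4
ee_pos: [605.5, -95.4, 155.8]
orientation: [-2.032, -2.254, -0.142]
ft_force: [-0.9, 1.0, 0.3]
width: 48.0
scene [179.24067582 -67.71587976] (57.670082092285156, 25.211727142333984) 4.98724365234375
side [177.6764407  -68.77602058] (57.023277282714844, 25.97686004638672) 5.285223007202148
```

View pics/fin.png

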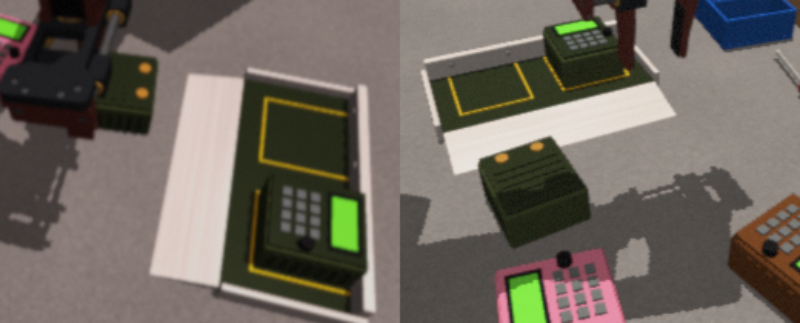

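The radio sits flat in its bay against the back stop. Both views put its screen at tray (178,−68), so its centre is at about (152,−68), about 1° off square. The battery hasn't been touched and the gripper is clear.

```bash
python3 -c "
from workcell import ctrl,get_obs
o=get_obs();print(o['t'],o['ft_force'],o['qvel']);print(ctrl.close_job())"
```

```text
7.5 [ 0.40883934  0.95364568 -0.62725396] [ 1.64974329e-02  8.77200170e-03  6.62119404e-03  2.05314881e-05
 -1.10655721e-03 -1.10358969e-03]
the job is handed in; nothing more can be done
None
```

The olive radio is up the ramp and home against the back stop, in the bay straight ahead of it. I handed the job in at about 7.5 s; the interface gives no verdict. I pushed the radio's plain end face with the half-open fingers, turning it square on the way, then backed off and raised the gripper.

**Home against the stop:** at the end of the push the force rose from about 3 N to 15 N and the motion stalled, so I took that as contact with the back stop.

**Final position:** after I let go, the two cameras put the radio's centre at about x = 151–153 mm and y = −68 to −69 mm in the tray frame, about 1° off square. The last picture shows it lying flat. Nothing was touching the gripper, and the force on the tool was about 1 N, which is noise.

**Battery pack:** the push path never came near it, and it looks to be in its original place in the last picture. I didn't measure its position again.

**Disagreements:**
- Triangulating the two views put the deck at about 8 mm high, against the 12 mm given.
- The radio's centre comes out up to 3 mm beyond the ideal 150 mm.

Both are small, roughly what the 2 mm camera calibration error allows.

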